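# Set two bench dogs and hold a lacquer box against them for clamping

### The job

I want to clamp this red lacquer box down, so set up a stop for it: drop the two aluminium bench dogs, one by one, fully home into the two end holes of the plywood dog-hole board at its left (+y) end, and let go of them. Then be my third hand: with your fingers push the box along the board, flat and square up against both dogs so that they share the load, and press it there with a steady push of about 15 newtons, without ever shoving it hard, for its lacquer bruises. Finish while still pressing it, steady for at least three seconds, and leave the other things on the bench where they are.

Things in the scene. Friction and masses are not known exactly. Their poses are not given: they have to be found in the camera images.
- board: Fixed plywood board on the bench, 220 (x) by 300 (y) by 30 mm thick; origin at the centre of its underside, z up, top 30 mm above the bench. Six round through holes, 21 mm, at x = -48 and +48, y = -96, 0 and +96 mm. Its +y end is the left end seen from the robot; it is turned up to 0.3 rad about the vertical. The box lies on it.
- hole_near (a point): centre of the mouth (at the board's top face, 30 mm above the bench) of the end hole at the +y end of the board on the side of the robot (board x = -48, y = +96 mm); 21 mm diameter, straight through to the bench, 30 mm deep
- hole_far (a point): the same for the end hole at the +y end of the board on the side away from the robot (board x = +48, y = +96 mm)
- dog_a: One of two identical loose aluminium bench dogs, 70 g, standing upright on the bench; origin at the centre of its foot, z up its axis. Shank 19 mm in diameter, 26 mm long (the last 6 mm taper to 13 mm); round head above it 26 mm in diameter, 32 mm tall; 58 mm in all. The head's shoulder rests on the board: fully home the foot is 4 mm above the bench. Either dog fits either hole.
- dog_b: the other bench dog, identical to dog_a. Pressed on by the box, the dogs first give through about 1 mm of play in their holes, then stand firm: the push then rises by roughly 5 to 10 N for each mm further
- box: Loose red lacquer box, lid shut: 160 (x) by 100 (y) by 50 mm high, 0.45 to 0.7 kg; origin at the centre of its underside. It lies on the board, its x within 0.25 rad of the board's. The hasp side (+y) goes against the dogs (box centre then at board y = +33 mm); push low on the back side (-y), 10 to 30 mm above the board, or it may tip. Friction on the board takes 2 to 5 N of the push.
- weight: bystander: small brass weight, 38 mm in diameter, 47 mm tall with a knob on top, standing in a row with the dogs; origin at the centre of its foot
- clamp_a: bystander: F-clamp lying flat on the bench beyond the board, 320 mm long, 26 mm high; origin under the middle of its bar, bar along its x
- clamp_b: bystander: F-clamp lying flat on the bench left of the board, 300 mm long, 26 mm high; origin under the middle of its bar, bar along its x
- screwdriver: bystander: screwdriver with a wooden grip, 200 mm long, 26 mm thick, lying left of the board; origin under its middle, length along its x
- brush: bystander: brush, 200 mm long, 20 mm thick, lying between the robot and the dogs; origin under its middle, length along its x
- jar: bystander: amber glass jar, 60 mm in diameter, 75 mm tall; origin at the centre of its foot
- bowl: bystander: steel bowl, 150 mm across, 55 mm high; origin at the centre of its foot
Things that resemble listed ones, but are neither listed nor needed, are in the scene too. Leave any blue look-alike of the box alone.

How it is judged:
By the outcome, as a careful person would: the job done as asked, in the order asked, and still so for the second after the job is handed in, while the arm keeps its last pose, push and grip.
It also fails if it takes over 72 s, if anything falls off the work surface, if the arm or the gripper's body presses on something with over 40 N, if the wrist force passes 120 N, or if a joint passes its speed limit or range.

### The arm

A 7-joint arm with a two-finger parallel gripper is mounted at the origin on the work surface. World frame = base frame: x ahead of the robot, y to its left, z up, the work surface at z = 0. Lengths are in m, angles in rad, forces in N, time in s.
With the tool pointing down it reaches from about 0.425 to 0.875 m from the base axis. Payload 4.7 kg.
Tool frame: the origin (TCP) lies midway between the tips of the shut fingers; the grasp point (between the pads) lies 19 mm behind it; z points along the fingers, y is the direction in which the jaws open and shut (so a half turn about z gives the same grasp; the last joint's range is limited). The gripper opens to 87 mm and grips with 3 to 60 N. Pads are 19 mm wide; open, the fingers measure 117 mm over their backs; the gripper's body (75 mm by 190 mm) begins 51 mm behind the grasp point.
Start: joints at [1.187, 0.321, -0.07, 1.45, 0.023, 1.371, -0.057], TCP at [0.252, -0.599, 0.223] pointing down, gripper open.
Joint ranges: [-2.86, 2.86], [-0.3, 2.09], [-1.38, 1.24], [0.06, 2.45], [-1.56, 4.7], [0.09, 2.05], [-2.69, 2.69]. Speed limits (rad/s): [2.57, 2.57, 3.14, 3.14, 3.14, 3.14, 3.14].

### API

Orientations are given as a rotation vector (axis times angle).
In Python, from bench import ctrl, optics gives the robot as it stands. The module is installed in compiled form; this text tells all that it offers.
- The arm moves only by the tool step_arm, never from a script. Its argument "deltas" is a list of rows, each a list of 7 numbers: the turn, a rotation vector about the tool's x, y, z in degrees, then the shift along the tool's x, y, z in mm, then the finger opening in mm, from 0 to 87. A call has exactly 8 rows; each row is the pose to reach, as a shift and turn from the pose commanded when the call began, along the tool's axes at that moment; what a row does not reach only later rows make up. A row lasts 1/8 s, in which the tool goes at most 62.5 mm and 10.7 degrees, less where a joint would pass 70% of its speed; a pose out of reach is approached as far as the arm can. A call with a gripper value outside its range is refused whole. The fingers move at their own pace and stop on an object; "newtons" is the grip in N (left out, the last holds). Time passes only in rows, so rows that repeat a pose let the fingers close, or fill a call up. It gives the time, the measured TCP pose, the force and the opening at its end, in the units of the state.
- ctrl.get_state(): the state, without advancing time (a new reading comes with each control period).
- optics.get_image(name): name is "scene" or "top" or "wrist"; returns the picture (480x640x3 uint8, red, green, blue); there is no depth.
- optics.get_calibration(name): a dict with "K" (3x3 intrinsics, pixels), "k1" (the pictures are not rectified: a ray, as slopes to the right and down, at radius r is drawn at 1 + k1 r^2 times it, then the intrinsics apply), "R" (3x3) and "t" (3): a world point X has camera coordinates R X + t. Camera axes: x right, y down, z forward; pixel columns grow to the right and rows downward; lengths in m; the calibration is good to about 2 mm. A picture is of the moment at which its call begins: read the wrist's pose just before it. get_calibration takes no time and is no camera call; for the wrist camera it gives the pose at the moment of the call.
- ctrl.close_job(): hands the job in, once; it reports no verdict.
The state is a dict: "time": time; "joint_positions": joint angles; "qd": joint speeds; "joint_torque": joint torques, N m; "position": TCP position; "tool_rot": TCP orientation; "ft_force": force on the tool from outside, world axes, zero at the start; "torque": the same for the moment, N m; "grip_width": opening from 0.0 (shut) to 1.0 (fully open).
Only numpy, scipy, OpenCV 4.12 (cv2) and the standard library are available. Lean on these libraries where they do the work, as an engineer would, in place of code of your own. Each camera call takes 0.05 s, during which the arm holds its last target.

## Working session

There is one attempt and no reset: what is moved stays moved. The work goes in short steps, Python scripts to look and compute and a tool call to move; the robot and the scene stay as the last step left them, time stands still between calls to the robot, and variables do not carry over. Pictures are saved under pics/ and viewed, and the job is handed in when it is done.

Besides the shell and the picture viewer there is one more tool, called after "Request:" as name(argument=value, ...) on one line, values as JSON. step_arm: Moves the arm, as the interface text tells. Its arguments: {"type":"object","properties":{"deltas":{"type":"array"},"newtons":{"type":"number"}},"required":["deltas"]}

```bash
mkdir -p pics; cat > h.py <<'E'
import numpy as np,cv2
from scipy.spatial.transform import Rotation as Ro
from bench import ctrl,optics
def save(im,n): cv2.imwrite('pics/'+n,cv2.cvtColor(im,cv2.COLOR_RGB2BGR))
E
python3 - <<'E'
from h import *
s=ctrl.get_state(); print(s)
for n in ['scene','top']:
    im=optics.get_image(n); save(im,n+'0.png'); np.save(n+'0.npy',im); c=optics.get_calibration(n); print(n,c)
E
```

```text
{'time': 0.0, 'joint_positions': array([ 1.18709594,  0.32183061, -0.0700793 ,  1.45170872,  0.02259703,
        1.37081351, -0.05692212]), 'qd': array([ 3.24293095e-04, -2.11710507e-05, -1.06700739e-03,  7.00015069e-04,
        1.65469944e-03,  1.27822766e-03,  3.25529781e-04]), 'joint_torque': array([ 8.43800026e-04, -4.91284418e+01, -4.03367048e-01, -3.12529171e+01,
       -6.37397985e-02,  4.38465143e-02,  1.52259645e-04]), 'position': array([ 0.25153177, -0.59873364,  0.22143962]), 'tool_rot': array([-3.07777892e+00, -6.20378932e-01,  7.65138618e-04]), 'ft_force': array([0.03493901, 0.26379278, 0.35188246]), 'torque': array([-0.01371629, -0.01439844,  0.02443975]), 'grip_width': 1.0029780192609106}
scene {'K': array([[491.42451252,   0.        , 323.43285929],
       [  0.        , 491.42451252, 237.8777706 ],
       [  0.        ,   0.        ,   1.        ]]), 'k1': -0.05818433409094941, 'R': array([[ 0.69822065,  0.71576845, -0.01278448],
       [ 0.53574366, -0.53428782, -0.65384651],
       [-0.4748333 ,  0.44967993, -0.7565192 ]]), 't': array([-0.31211251, -0.20532733,  1.32547352])}
top {'K': array([[486.54726604,   0.        , 319.82193702],
       [  0.        , 486.54726604, 237.24306689],
       [  0.        ,   0.        ,   1.        ]]), 'k1': -0.0028199914342244134, 'R': array([[ 0.02305909, -0.99967981, -0.01041916],
       [-0.99123773, -0.02150602, -0.13032745],
       [ 0.13006165,  0.01333309, -0.99141626]]), 't': array([-0.00443499,  0.4630316 ,  1.23232269])}
```

View pics/scene0.png

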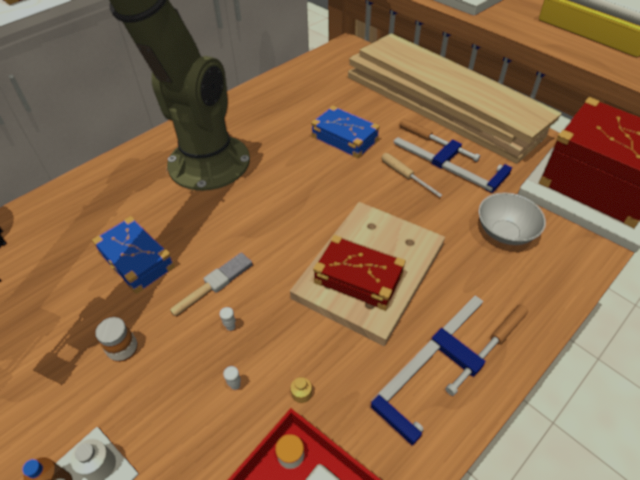

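View pics/top0.png

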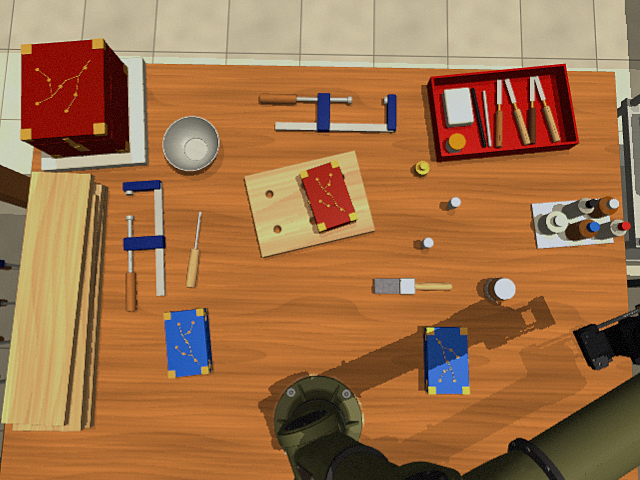

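The top picture shows the board at about (310,204), with its left-end holes far (269,194) and near (277,229). The red box on the board is at (328,195), the dogs are at (455,202) and (427,243), and the brass weight is at (422,168). The big red box at (75,95) and the two blue boxes are look-alikes. I'll enlarge these areas.

```bash
cat >> h.py <<'E'
def unproj(c,px,z):
    d=(np.array(px,float)-[c['K'][0,2],c['K'][1,2]])/c['K'][0,0]
    u=d.copy()
    for _ in range(20): u=d/(1+c['k1']*(u@u))
    ray=c['R'].T@np.array([u[0],u[1],1]); o=-c['R'].T@c['t']
    return o+ray*(z-o[2])/ray[2]
def proj(c,X):
    p=c['R']@np.array(X,float)+c['t']; u=p[:2]/p[2]; u=u*(1+c['k1']*(u@u))
    return u*c['K'][0,0]+[c['K'][0,2],c['K'][1,2]]
E
python3 - <<'E'
from h import *
im=np.load('top0.npy')
a=cv2.resize(im[145:265,235:385],None,fx=5,fy=5,interpolation=cv2.INTER_CUBIC)
save(a,'c1.png')
b=cv2.resize(im[150:260,400:480],None,fx=5,fy=5,interpolation=cv2.INTER_CUBIC);save(b,'c2.png')
E
```

```text
(no output)
```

View pics/c1.png

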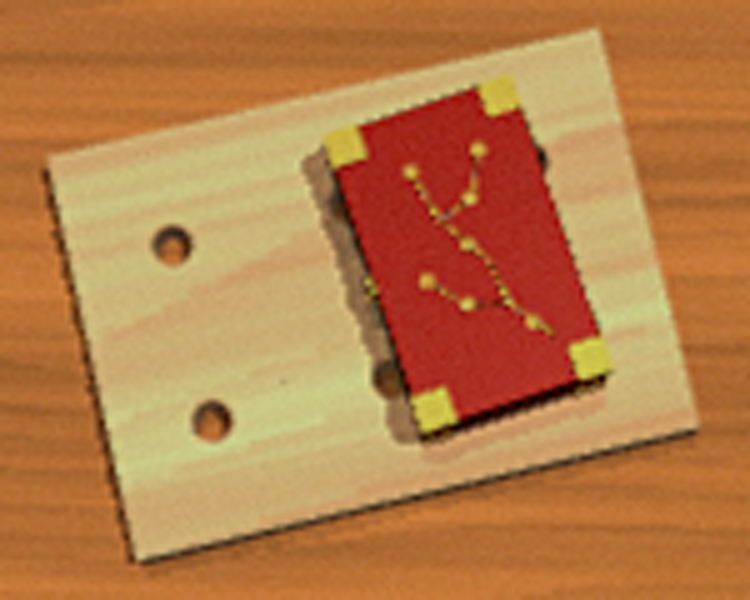

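View pics/c2.png

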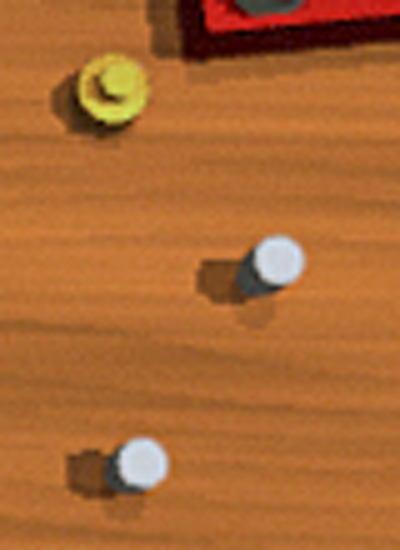

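The crops show the silver dog heads at about (455.2,201.8) and (428,242.5). The board corners in crop 1 are (48,157), (599,29), (697,429) and (138,562).

```bash
python3 - <<'E'
from h import *
from scipy.optimize import least_squares
c=optics.get_calibration('top'); im=np.load('top0.npy')
f=lambda p,o=(235,145):((p[0]+.5)/5-.5+o[0],(p[1]+.5)/5-.5+o[1])
def rigid(px,loc,z):
    W=np.array([unproj(c,p,z)[:2] for p in px]); L=np.array(loc)
    r=least_squares(lambda v:((np.array([[np.cos(v[2]),-np.sin(v[2])],[np.sin(v[2]),np.cos(v[2])]])@L.T).T+v[:2]-W).ravel(),[W[:,0].mean(),W[:,1].mean(),0])
    print(r.x,'res mm',(r.fun.reshape(-1,2)*1e3).round(1).tolist()); return r.x
b=rigid([f(p) for p in [(48,157),(599,29),(697,429),(138,562)]],[(.11,.15),(.11,-.15),(-.11,-.15),(-.11,.15)],.03)
b2=rigid([f(p) for p in [(48,157),(599,29),(697,429),(138,562),(172,245),(212,421)]],[(.11,.15),(.11,-.15),(-.11,-.15),(-.11,.15),(.048,.096),(-.048,.096)],.03)
rigid([f(p) for p in [(325,133),(510,78),(607,365),(423,432)]],[(.08,.05),(.08,-.05),(-.08,-.05),(-.08,.05)],.08)
g=im.astype(float)
for n,(u,v) in {'A':(455,202),'B':(428,242)}.items():
    w=im[v-9:v+10,u-9:u+10].astype(int); m=(w[...,2]>150); ys,xs=np.nonzero(m); px=(xs.mean()+u-9,ys.mean()+v-9)
    print(n,px,m.sum(),unproj(c,px,.058), 'exp diam px', 26/1000*486/1.17)
# weight
for p in [(422.5,167.5)]: print('weight',unproj(c,p,.03))
cs=optics.get_calibration('scene')
for h in [(.048,.096),(-.048,.096)]:
    R=np.array([[np.cos(b2[2]),-np.sin(b2[2])],[np.sin(b2[2]),np.cos(b2[2])]]); X=R@h+b2[:2]; print('hole',X,proj(cs,[*X,.03]))
E
```

```text
[0.5529943  0.03709849 0.25441828] res mm [[-0.3, 0.4], [-0.4, 0.1], [0.3, -1.4], [0.5, 0.9]]
[0.55315063 0.03711801 0.25402567] res mm [[-0.1, 0.3], [-0.3, 0.1], [0.3, -1.4], [0.7, 1.0], [-0.4, -0.1], [-0.2, 0.0]]
[ 0.56492534 -0.01233734  0.33885925] res mm [[-0.7, 0.9], [1.9, -0.0], [-1.9, -1.9], [0.7, 1.1]]
A (np.float64(455.4109589041096), np.float64(201.53424657534248)) 73 [ 0.55890239 -0.33873423  0.058     ] exp diam px 10.8
B (np.float64(428.01408450704224), np.float64(242.09859154929578)) 71 [ 0.45293254 -0.26826486  0.058     ] exp diam px 10.8
weight [ 0.65458665 -0.26080499  0.03      ]
hole [0.57548521 0.14209975] [409.13652349 241.21908119]
hole [0.48256598 0.11797472] [370.89673895 225.04298458]
```

Board fit residuals are about 1 mm. The predicted scene-image hole pixels, (409,241) and (371,225), match the seen (410,242) and (371,226). The row consists of the silver dogs at (455,202) and (428,242) and the brass knobbed weight at (422,168), so the dogs are unambiguous. I'll plan the moves next.

```bash
cat >> h.py <<'E'
TH=0.2540; BO=np.array([.55315,.03712]); 
RB=np.array([[np.cos(TH),-np.sin(TH)],[np.sin(TH),np.cos(TH)]])
def bw(x,y): return RB@[x,y]+BO
def wb(p): return RB.T@(np.array(p[:2])-BO)
def tgt(yaw=TH): # tool y along board x, tool x along board y, z down
    y=np.array([np.cos(yaw),np.sin(yaw),0]);x=np.array([-np.sin(yaw),np.cos(yaw),0]);z=np.array([0,0,-1.])
    return np.column_stack([x,y,z])
def plan(pos,yaw=TH,show=True):
    s=ctrl.get_state(); R=Ro.from_rotvec(s['tool_rot']).as_matrix()
    d=R.T@(np.array(pos)-s['position'])*1e3
    r=Ro.from_matrix(R.T@tgt(yaw)).as_rotvec(degrees=True)
    print('t',round(s['time'],2),'pos',s['position'].round(4),'f',s['ft_force'].round(1),'M',s['torque'].round(2),'w',round(s['grip_width'],3),'brd',(wb(s['position'])*1e3).round(1))
    print('delta turn',r.round(2),'shift',d.round(1))
E
python3 -c "
from h import *
plan([.559,-.3387,.15])"
```

```text
t 0.1 pos [ 0.2516 -0.5988  0.2216] f [-0.  -0.4  0. ] M [-0.03  0.04  0.04] w 1.001 brd [-451.7 -539.7]
delta turn [-9.000e-02 -7.000e-02 -8.176e+01] shift [ 384.2 -120.6   71.7]
```

Request:
step_arm(deltas=[[0,0,-10,48,-15,9,60],[0,0,-20,96,-30,18,60],[0,0,-30,144,-45,27,60],[0,0,-40,192,-60,36,60],[0,0,-50,240,-75,45,60],[0,0,-60,288,-90,54,60],[0,0,-71,336,-105,63,60],[0,0,-81.8,384,-120.6,71.7,60]], newtons=20)

```text
time: 1.1
position: [0.5598, -0.3382, 0.1501]
tool_rot: [-1.921, -2.485, 0.0]
ft_force: [0.7, -0.2, -0.2]
grip_width: 0.69
```

```bash
python3 - <<'E'
from h import *
c=optics.get_calibration('wrist')
plan([.559,-.3387,.150])
im=optics.get_image('wrist'); save(im,'w1.png'); print(c['k1'],c['K'][0],c['R'],c['t'])
print(proj(c,[.559,-.3387,.058]))
plan([.559,-.3387,.036])
E
```

```text
t 1.1 pos [ 0.5598 -0.3382  0.1501] f [ 0.7 -0.2 -0.2] M [-0.06 -0.11  0.01] w 0.69 brd [ -87.9 -365. ]
delta turn [-0.03 -0.02  0.06] shift [-0.2 -0.9  0.1]
0.01708316666969387 [338.51353926   0.         318.9414194 ] [[ 9.67400381e-01  2.53250369e-01 -8.67705061e-04]
 [ 2.42093281e-01 -9.23764324e-01  2.96732737e-01]
 [ 7.43461200e-02 -2.87269428e-01 -9.54960172e-01]] [-0.45576298 -0.4633647   0.18393367]
[317.91299204 245.67441835]
t 1.15 pos [ 0.5656 -0.3294  0.1489] f [4.6 5.2 0.7] M [ 0.41 -0.44 -0.09] w 0.69 brd [ -80.1 -357.9]
delta turn [ 0.27 -0.33  0.95] shift [ -7.9  -9.4 112.8]
```

View pics/w1.png

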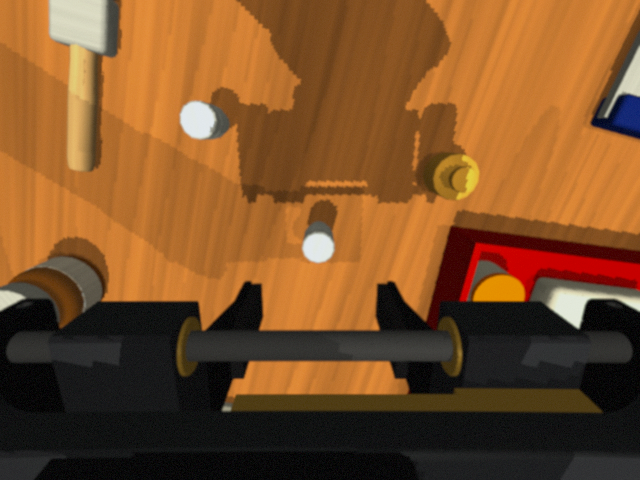

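The wrist picture shows dog A's head at (318,246), against a prediction of (317.9,245.7), so the fit is sub-mm. The arm overshot after its fast move, so I let it settle and then descend.

Request:
step_arm(deltas=[[0,0,0,0,0,0,50],[0,0,0,0,0,0,50],[0,0,0,0,0,25,50],[0,0,0,0,0,50,50],[0,0,0,0,0,75,50],[0,0,0,0,0,90,50],[0,0,0,0,0,95,50],[0,0,0,0,0,95,50]])

```text
time: 2.15
position: [0.5591, -0.3399, 0.0563]
tool_rot: [1.929, 2.479, -0.0]
ft_force: [-0.9, -0.9, -0.1]
grip_width: 0.573
```

```bash
python3 - <<'E'
from h import *
plan([.559,-.3387,.036])
E
```

```text
t 2.15 pos [ 0.5591 -0.3399  0.0563] f [-0.9 -0.9 -0.1] M [ 0.06 -0.22  0.01] w 0.573 brd [ -89.  -366.4]
delta turn [ 0.02  0.03 -0.32] shift [ 1.2  0.2 20.3]
```

Request:
step_arm(deltas=[[0,0,0,0,0,10,50],[0,0,0,0,0,19,50],[0,0,0,0,0,19,50],[0,0,0,0,0,19,20],[0,0,0,0,0,19,20],[0,0,0,0,0,19,20],[0,0,0,0,0,19,20],[0,0,0,0,0,19,20]], newtons=20)

```text
time: 3.15
position: [0.5593, -0.3394, 0.0371]
tool_rot: [1.928, 2.48, -0.0]
ft_force: [-0.6, -0.9, 1.0]
grip_width: 0.289
```

```bash
python3 - <<'E'
from h import *
plan([.559,-.3387,.036])
print(ctrl.get_state()['grip_width']*87)
E
```

```text
t 3.15 pos [ 0.5593 -0.3394  0.0371] f [-0.6 -0.9  1. ] M [ 0.03 -0.1   0.04] w 0.289 brd [ -88.7 -366. ]
delta turn [ 0.02  0.02 -0.27] shift [ 0.8 -0.1  1.1]
25.13404027737112
```

Request:
step_arm(deltas=[[0,0,0,0,0,-8,20],[0,0,0,0,0,-25,20],[0,0,0,0,0,-50,20],[0,0,0,0,0,-75,20],[0,0,0,0,0,-100,20],[0,0,0,0,0,-115,20],[0,0,0,0,0,-120,20],[0,0,0,0,0,-120,20]], newtons=30)

```text
time: 4.15
position: [0.5589, -0.3393, 0.1567]
tool_rot: [-1.928, -2.48, 0.0]
ft_force: [-0.3, 0.3, -1.0]
grip_width: 0.291
```

```bash
python3 - <<'E'
from h import *
plan([*bw(.048,.096),.157])
E
```

```text
t 4.15 pos [ 0.5589 -0.3393  0.1567] f [-0.3  0.3 -1. ] M [-0.03 -0.11 -0.01] w 0.291 brd [ -89.  -365.8]
delta turn [-0.02 -0.01 -0.27] shift [ 4.624e+02  1.348e+02 -3.000e-01]
```

Request:
step_arm(deltas=[[0,0,0,25,7,0,20],[0,0,0,73,21,0,20],[0,0,0,130,38,0,20],[0,0,0,188,55,0,20],[0,0,0,246,72,0,20],[0,0,0,304,89,0,20],[0,0,0,360,105,0,20],[0,0,0,405,118,0,20]])

```text
time: 5.15
position: [0.5716, 0.0869, 0.1562]
tool_rot: [-1.923, -2.483, 0.001]
ft_force: [0.1, -0.1, -1.0]
grip_width: 0.287
```

Request:
step_arm(deltas=[[0,0,0,32,9,0,20],[0,0,0,50,14,0,20],[0,0,0,57,16.8,0,20],[0,0,0,57,16.8,10,20],[0,0,0,57,16.8,25,20],[0,0,0,57,16.8,40,20],[0,0,0,57,16.8,45,20],[0,0,0,57,16.8,45,20]])

```text
time: 6.15
position: [0.5755, 0.1413, 0.1112]
tool_rot: [-1.928, -2.479, 0.001]
ft_force: [-0.3, -0.2, 0.1]
grip_width: 0.29
```

```bash
python3 - <<'E'
from h import *
plan([*bw(.048,.096),.1])
c=optics.get_calibration('wrist'); s=ctrl.get_state()
im=optics.get_image('wrist'); save(im,'w2.png'); np.save('w2.npy',im)
it=optics.get_image('top'); save(cv2.resize(it[145:265,235:385],None,fx=5,fy=5,interpolation=cv2.INTER_CUBIC),'t2.png')
h=proj(c,[*bw(.048,.096),.03]); print('hole pred',h, proj(c,[*bw(-.048,.096),.03]))
print('foot',proj(c,s['position']-[0,0,.0371]),'top',proj(c,s['position']+[0,0,.021]))
plan([*bw(.048,.096),.1])
E
```

```text
t 6.15 pos [0.5755 0.1413 0.1112] f [-0.3 -0.2  0.1] M [ 0.03 -0.15 -0.05] w 0.29 brd [47.8 95.2]
delta turn [-0.06 -0.01 -0.29] shift [ 0.8  0.2 11.2]
hole pred [319.37810636 248.76061262] [192.58533607 249.22271936]
foot [319.04572474 271.66569216] top [318.91399581 318.33218429]
t 6.25 pos [0.5761 0.1418 0.1122] f [ 0.3  0.1 -0.7] M [-0.01 -0.09 -0.02] w 0.288 brd [48.5 95.5]
delta turn [ 0.04  0.   -0.27] shift [ 0.5 -0.5 12.2]
```

View pics/w2.png

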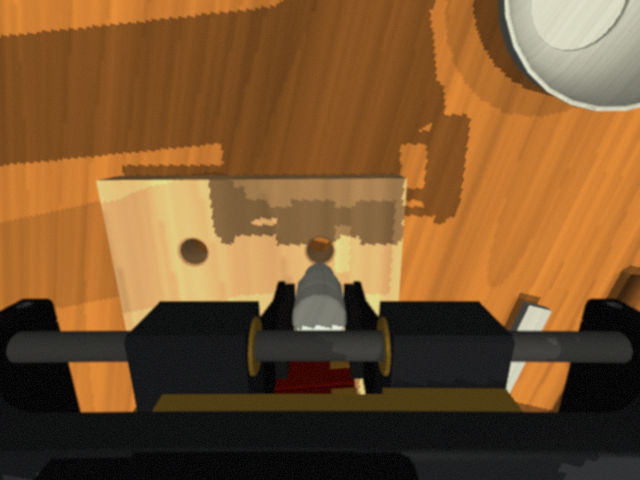

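View pics/t2.png

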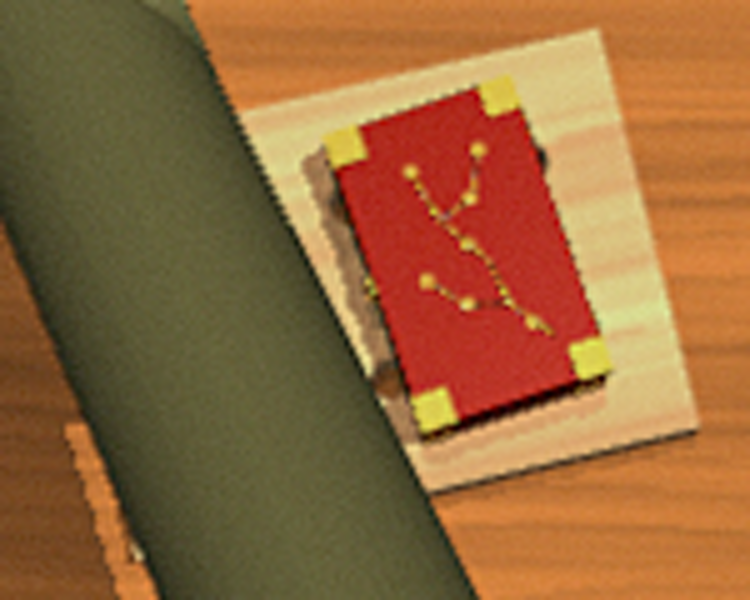

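```bash
python3 - <<'E'
from h import *
im=np.load('w2.npy'); save(cv2.resize(im[225:345,165:365],None,fx=4,fy=4,interpolation=cv2.INTER_CUBIC),'w2c.png')
E
```

```text
(no output)
```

View pics/w2c.png

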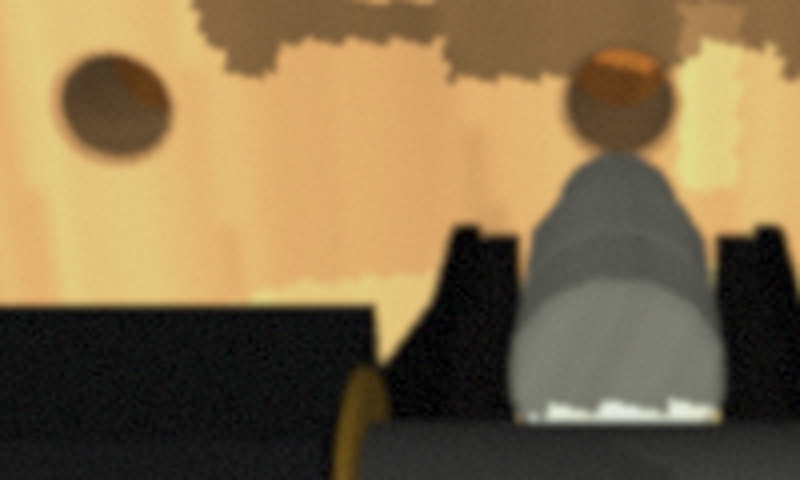

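Wrist close-up: the hole mouth centres are at (320,250) and (194,251), and the dog foot is centred at column 320, in line with the hole. I descend part way and check the force.

Request:
step_arm(deltas=[[0,0,0,0.3,0,12,20],[0,0,0,0.3,0,28,20],[0,0,0,0.3,0,38,20],[0,0,0,0.3,0,43,20],[0,0,0,0.3,0,47,20],[0,0,0,0.3,0,51,20],[0,0,0,0.3,0,54,20],[0,0,0,0.3,0,54,20]])

```text
time: 7.25
position: [0.5756, 0.1419, 0.0577]
tool_rot: [-1.928, -2.48, 0.0]
ft_force: [-0.9, -0.4, -0.6]
grip_width: 0.293
```

```bash
python3 - <<'E'
from h import *
plan([*bw(.048,.096),.0415])
E
```

```text
t 7.25 pos [0.5756 0.1419 0.0577] f [-0.9 -0.4 -0.6] M [-0.01 -0.1  -0.02] w 0.293 brd [48.1 95.8]
delta turn [-0.01  0.01 -0.27] shift [ 0.2 -0.1 16.2]
```

Request:
step_arm(deltas=[[0,0,0,0,0,4,20],[0,0,0,0,0,8,20],[0,0,0,0,0,11,20],[0,0,0,0,0,13,20],[0,0,0,0,0,14.5,20],[0,0,0,0,0,15.5,20],[0,0,0,0,0,16,20],[0,0,0,0,0,16,20]])

```text
time: 8.25
position: [0.5757, 0.1419, 0.0418]
tool_rot: [1.928, 2.48, -0.0]
ft_force: [0.1, 0.1, -0.7]
grip_width: 0.292
```

```bash
python3 - <<'E'
from h import *
plan([*bw(.048,.096),.0415])
E
```

```text
t 8.25 pos [0.5757 0.1419 0.0418] f [ 0.1  0.1 -0.7] M [ 0.03 -0.1   0.03] w 0.292 brd [48.2 95.8]
delta turn [ 0.    0.   -0.28] shift [ 0.2 -0.2  0.3]
```

Request:
step_arm(deltas=[[0,0,0,0,0,0.5,20],[0,0,0,0,0,0.5,45],[0,0,0,0,0,0.5,45],[0,0,0,0,0,0.5,45],[0,0,0,0,0,-20,45],[0,0,0,0,0,-55,45],[0,0,0,0,0,-95,45],[0,0,0,-10,0,-115,45]])

```text
time: 9.25
position: [0.5793, 0.1336, 0.1606]
tool_rot: [1.924, 2.48, 0.006]
ft_force: [1.7, -0.2, -0.6]
grip_width: 0.52
```

```bash
python3 - <<'E'
from h import *
c=optics.get_calibration('wrist')
im=optics.get_image('wrist'); save(im,'w3.png')
print(proj(c,[*bw(.048,.096),.062]),proj(c,[*bw(.048,.096),.03]))
plan([.45293,-.2683,.157])
E
```

```text
[316.38069106 231.90007543] [316.47506994 222.34809531]
t 9.3 pos [0.581  0.1309 0.162 ] f [ 1.4 -0.4  1.3] M [-0.1  -0.24  0.03] w 0.522 brd [50.5 83.7]
delta turn [ 0.39  0.14 -0.34] shift [-355.5 -222.2    4.4]
```

View pics/w3.png

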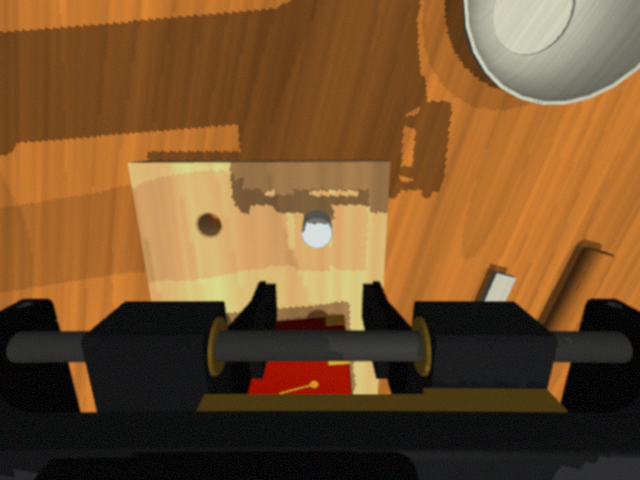

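Dog A stands home: its head is at (317,233), against (316.4,231.9) predicted for fully home. Next I go to dog B.

Request:
step_arm(deltas=[[0,0,0,-22,-13,0,50],[0,0,0,-65,-40,0,50],[0,0,0,-115,-70,0,50],[0,0,0,-167,-102,0,50],[0,0,0,-220,-134,0,50],[0,0,0,-270,-165,0,50],[0,0,0,-315,-193,0,50],[0,0,0,-345,-212,0,50]])

```text
time: 10.3
position: [0.4555, -0.2578, 0.1561]
tool_rot: [-1.933, -2.475, 0.002]
ft_force: [0.4, 0.1, -0.8]
grip_width: 0.572
```

Request:
step_arm(deltas=[[0,0,0,-10,-6,0,50],[0,0,0,-12.6,-7.7,0,50],[0,0,0,-12.6,-7.7,0,50],[0,0,0,-12.6,-7.7,20,50],[0,0,0,-12.6,-7.7,45,50],[0,0,0,-12.6,-7.7,65,50],[0,0,0,-12.6,-7.7,72,50],[0,0,0,-12.6,-7.7,72,50]])

```text
time: 11.3
position: [0.4538, -0.2675, 0.0849]
tool_rot: [-1.926, -2.482, -0.0]
ft_force: [-0.2, -0.5, 0.2]
grip_width: 0.576
```

```bash
python3 - <<'E'
from h import *
plan([.45293,-.2683,.0365])
c=optics.get_calibration('wrist')
im=optics.get_image('wrist'); save(im,'w4.png')
print(proj(c,[.45293,-.2683,.058]))
plan([.45293,-.2683,.0365])
E
```

```text
t 11.3 pos [ 0.4538 -0.2675  0.0849] f [-0.2 -0.5  0.2] M [ 0.02 -0.11 -0.03] w 0.576 brd [-172.7 -269.9]
delta turn [-0.01 -0.03 -0.18] shift [-0.6 -1.1 48.4]
[317.18266487 278.86656805]
t 11.35 pos [ 0.4541 -0.268   0.0854] f [-0.3 -0.4  0.9] M [ 0.02 -0.08  0.02] w 0.573 brd [-172.5 -270.5]
delta turn [ 0.04  0.03 -0.21] shift [ 0.  -1.3 48.9]
```

View pics/w4.png

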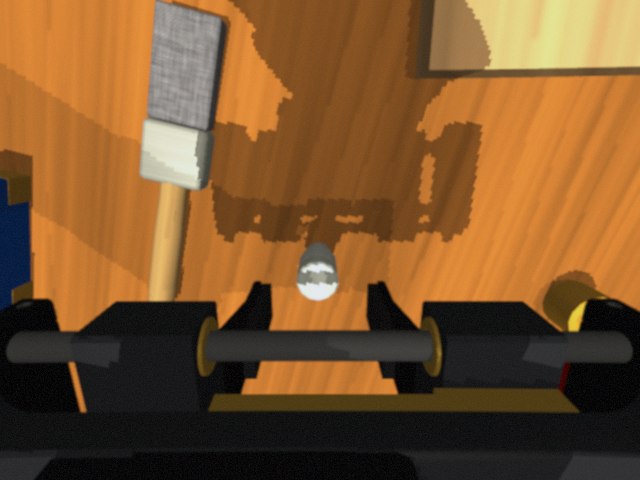

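Dog B's head is at about (317,279), as predicted at (317.2,278.9), and sits centred between the jaws. I descend and grip.

Request:
step_arm(deltas=[[0,0,0,0,-1,15,50],[0,0,0,0,-1,32,50],[0,0,0,0,-1,43,50],[0,0,0,0,-1,48.5,50],[0,0,0,0,-1,48.5,50],[0,0,0,0,-1,48.5,20],[0,0,0,0,-1,48.5,20],[0,0,0,0,-1,48.5,20]], newtons=20)

```text
time: 12.35
position: [0.4527, -0.2689, 0.0367]
tool_rot: [1.928, 2.48, -0.0]
ft_force: [0.0, 0.1, 0.4]
grip_width: 0.318
```

Request:
step_arm(deltas=[[0,0,0,0,0,0,20],[0,0,0,0,0,0,20],[0,0,0,0,0,0,20],[0,0,0,0,0,-15,20],[0,0,0,0,0,-45,20],[0,0,0,0,0,-80,20],[0,0,0,0,0,-110,20],[0,0,0,0,0,-120,20]], newtons=30)

```text
time: 13.35
position: [0.4535, -0.2692, 0.1589]
tool_rot: [1.926, 2.477, 0.0]
ft_force: [0.5, -0.3, -0.6]
grip_width: 0.287
```

```bash
python3 - <<'E'
from h import *
plan([*bw(-.048,.096),.157])
E
```

```text
t 13.35 pos [ 0.4535 -0.2692  0.1589] f [ 0.5 -0.3 -0.6] M [-0.04 -0.1   0.  ] w 0.287 brd [-173.4 -271.5]
delta turn [ 0.14  0.18 -0.27] shift [368.1 123.6   1.1]
```

Request:
step_arm(deltas=[[0,0,0,22,7,0,20],[0,0,0,68,23,0,20],[0,0,0,122,41,0,20],[0,0,0,176,59,0,20],[0,0,0,230,78,0,20],[0,0,0,282,95,0,20],[0,0,0,325,110,0,20],[0,0,0,354,120,0,20]])

```text
time: 14.35
position: [0.4791, 0.1079, 0.1549]
tool_rot: [-1.921, -2.483, 0.002]
ft_force: [-0.1, -0.2, -0.9]
grip_width: 0.288
```

Request:
step_arm(deltas=[[0,0,0,10,3,0,20],[0,0,0,13,4,0,20],[0,0,0,13,4,10,20],[0,0,0,13,4,25,20],[0,0,0,13,4,40,20],[0,0,0,13,4,45,20],[0,0,0,13,4,45,20],[0,0,0,13,4,45,20]])

```text
time: 15.35
position: [0.4825, 0.1176, 0.1117]
tool_rot: [1.928, 2.48, 0.001]
ft_force: [0.1, -0.1, 0.1]
grip_width: 0.29
```

```bash
python3 - <<'E'
from h import *
plan([*bw(-.048,.096),.1])
c=optics.get_calibration('wrist'); s=ctrl.get_state()
im=optics.get_image('wrist');  save(cv2.resize(im[225:345,255:455],None,fx=4,fy=4,interpolation=cv2.INTER_CUBIC),'w5.png')
print('hole pred',proj(c,[*bw(-.048,.096),.03]))
print('foot',proj(c,s['position']-[0,0,.0367]))
plan([*bw(-.048,.096),.1])
E
```

```text
t 15.35 pos [0.4825 0.1176 0.1117] f [ 0.1 -0.1  0.1] M [-0.01 -0.08  0.02] w 0.29 brd [-48.1  95.7]
delta turn [ 0.04  0.01 -0.27] shift [ 0.3  0.1 11.7]
hole pred [319.08625623 249.07701104]
foot [318.92574462 271.87064915]
t 15.4 pos [0.4826 0.1176 0.1118] f [-0.1 -0.2 -0.9] M [ 0.03 -0.08 -0.05] w 0.292 brd [-48.1  95.6]
delta turn [ 0.05  0.01 -0.28] shift [ 0.4  0.1 11.8]
```

View pics/w5.png

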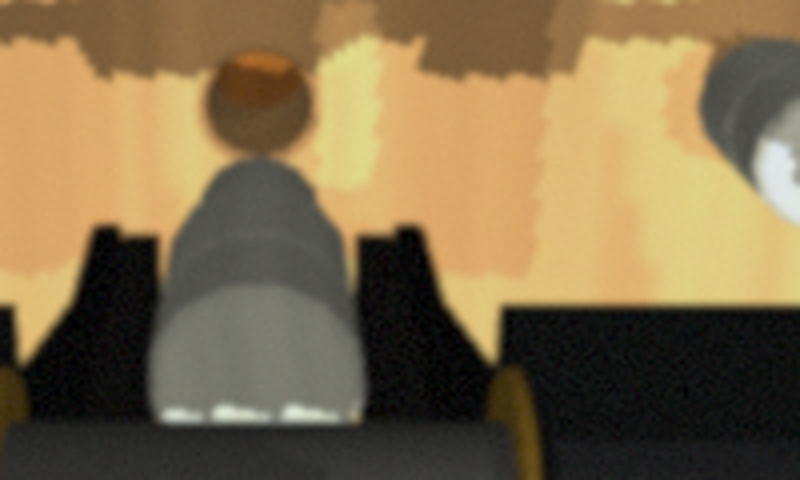

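The dog (crop column 258) is in line with the hole (260), the same picture as the first one. I descend.

Request:
step_arm(deltas=[[0,0,0,0.2,0.2,12,20],[0,0,0,0.2,0.2,28,20],[0,0,0,0.2,0.2,38,20],[0,0,0,0.2,0.2,43,20],[0,0,0,0.2,0.2,47,20],[0,0,0,0.2,0.2,51,20],[0,0,0,0.2,0.2,54,20],[0,0,0,0.2,0.2,54,20]])

```text
time: 16.4
position: [0.4822, 0.1177, 0.0572]
tool_rot: [-1.928, -2.48, 0.0]
ft_force: [-0.2, -0.3, -0.6]
grip_width: 0.289
```

```bash
python3 - <<'E'
from h import *
plan([*bw(-.048,.096),.0411])
E
```

```text
t 16.4 pos [0.4822 0.1177 0.0572] f [-0.2 -0.3 -0.6] M [-0.01 -0.08 -0.04] w 0.289 brd [-48.4  95.8]
delta turn [-0.01  0.01 -0.27] shift [ 0.2  0.4 16.1]
```

Request:
step_arm(deltas=[[0,0,0,0,0,4,20],[0,0,0,0,0,8,20],[0,0,0,0,0,11,20],[0,0,0,0,0,13,20],[0,0,0,0,0,14.5,20],[0,0,0,0,0,15.5,20],[0,0,0,0,0,16,20],[0,0,0,0,0,16,20]])

```text
time: 17.4
position: [0.4823, 0.1177, 0.0414]
tool_rot: [1.928, 2.48, -0.0]
ft_force: [0.2, -0.4, -1.4]
grip_width: 0.291
```

```bash
python3 - <<'E'
from h import *
plan([*bw(-.048,.096),.0411])
E
```

```text
t 17.4 pos [0.4823 0.1177 0.0414] f [ 0.2 -0.4 -1.4] M [-0.   -0.11 -0.  ] w 0.291 brd [-48.3  95.8]
delta turn [ 0.    0.01 -0.28] shift [0.2 0.3 0.3]
```

Request:
step_arm(deltas=[[0,0,0,0,0,0.4,20],[0,0,0,0,0,0.4,45],[0,0,0,0,0,0.4,45],[0,0,0,0,0,0.4,45],[0,0,0,0,0,-20,45],[0,0,0,0,0,-55,45],[0,0,0,0,0,-95,45],[0,0,0,-10,5,-115,45]])

```text
time: 18.4
position: [0.4903, 0.1103, 0.1587]
tool_rot: [1.924, 2.48, 0.003]
ft_force: [0.4, 0.1, -0.6]
grip_width: 0.518
```

```bash
python3 - <<'E'
from h import *
plan([*bw(0,-.145),.157])
c=optics.get_calibration('wrist')
im=optics.get_image('wrist'); save(im,'w6.png')
print([proj(c,[*bw(x,.096),.062]).round(1) for x in (-.048,.048)])
E
```

```text
t 18.4 pos [0.4903 0.1103 0.1587] f [ 0.4  0.1 -0.6] M [-0.04 -0.13 -0.01] w 0.518 brd [-42.4  86.6]
delta turn [ 0.18  0.05 -0.18] shift [-231.5   43.1    2.1]
[array([311.6, 232.2]), array([432.6, 231.9])]
```

View pics/w6.png

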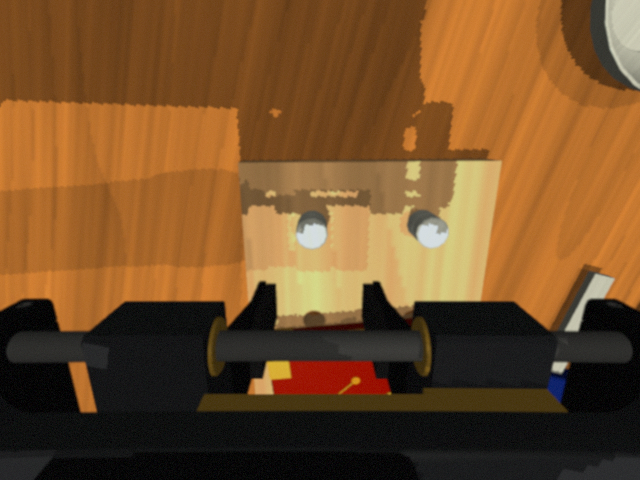

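Both dogs are home: the heads at (312,232) and (432,232) match the fully-home predictions. Next I move behind the box with the fingers shut and the tool tilted 6° so that the tips lead and contact stays low.

Request:
step_arm(deltas=[[0,0,0,-20,4,0,20],[0,1,0,-60,12,0,0],[0,2,0,-105,20,0,0],[0,3,0,-150,28,0,0],[0,4,0,-190,36,0,0],[0,5,-0.2,-218,41,0,0],[0,6,-0.3,-231,43,0,0],[0,6,-0.3,-231,43,0,0]])

```text
time: 19.45
position: [0.5876, -0.1052, 0.1548]
tool_rot: [-1.871, -2.415, -0.097]
ft_force: [0.5, 0.2, -0.3]
grip_width: 0.008
```

```bash
python3 - <<'E'
from h import *
plan([*bw(0,-.145),.045])
c=optics.get_calibration('top')
im=optics.get_image('top'); np.save('t7.npy',im); save(cv2.resize(im[145:265,235:385],None,fx=5,fy=5,interpolation=cv2.INTER_CUBIC),'t7.png')
plan([*bw(0,-.145),.045])
R=Ro.from_rotvec(ctrl.get_state()['tool_rot']).as_matrix(); print(R)
E
```

```text
t 19.45 pos [ 0.5876 -0.1052  0.1548] f [ 0.5  0.2 -0.3] M [-0.06 -0.12  0.01] w 0.008 brd [  -2.4 -146.4]
delta turn [-0.1  -6.09 -0.11] shift [-10.3   2.6 109.3]
t 19.5 pos [ 0.5876 -0.1034  0.1554] f [-0.1  1.5 -0.2] M [-0.15 -0.12 -0.04] w 0.001 brd [  -2.  -144.6]
delta turn [-0.07 -6.09  0.03] shift [-12.1   2.1 109.7]
[[-0.2502338   0.96778547 -0.02782678]
 [ 0.96235214  0.25177362  0.10241291]
 [ 0.10611977 -0.00115199 -0.99435269]]
```

View pics/t7.png

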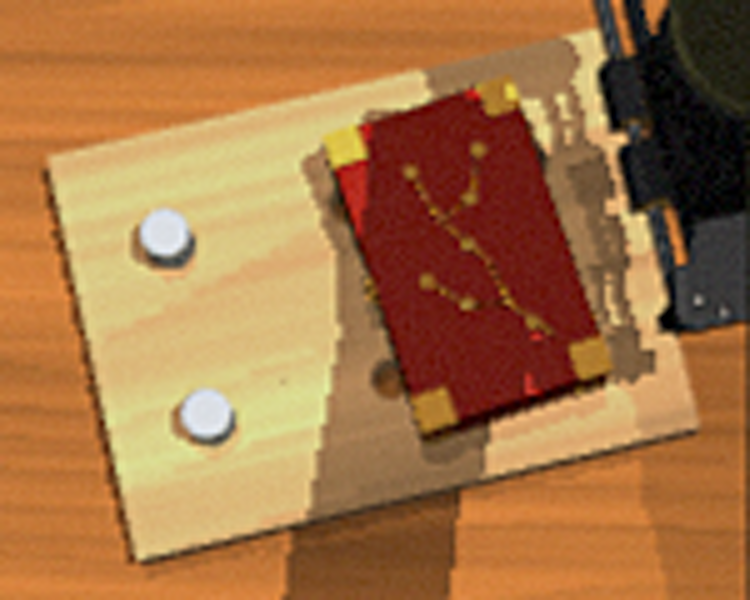

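The top view shows both dogs upright in the end holes and the box unmoved. I descend behind it.

Request:
step_arm(deltas=[[0,0,0,-2,0.5,15,0],[0,0,0,-4,1,35,0],[0,0,0,-7,1.5,60,0],[0,0,0,-9,2,82,0],[0,0,0,-11,2,98,0],[0,0,0,-12,2,106,0],[0,0,0,-12,2,109,0],[0,0,0,-12,2,109,0]])

```text
time: 20.5
position: [0.5907, -0.104, 0.0471]
tool_rot: [-1.87, -2.419, -0.099]
ft_force: [0.1, 0.3, 0.1]
grip_width: 0.007
```

```bash
python3 - <<'E'
from h import *
plan([*bw(0,-.115),.045])
E
```

```text
t 20.5 pos [ 0.5907 -0.104   0.0471] f [0.1 0.3 0.1] M [-0.11 -0.14 -0.02] w 0.007 brd [   0.9 -146. ]
delta turn [ 0.05 -5.98  0.03] shift [30.6 -0.9  5.3]
```

Request:
step_arm(deltas=[[0,0,0,4,0,1.5,0],[0,0,0,10,-0.5,3,0],[0,0,0,17,-0.5,4,0],[0,0,0,22,-0.5,4.5,0],[0,0,0,25,-0.5,4.8,0],[0,0,0,27.5,-0.5,5,0],[0,0,0,30,-0.5,5.3,0],[0,0,0,32,-0.5,5.5,0]])

```text
time: 21.5
position: [0.5817, -0.0727, 0.0446]
tool_rot: [-1.87, -2.419, -0.098]
ft_force: [0.8, -0.3, 0.2]
grip_width: 0.003
```

```bash
python3 - <<'E'
from h import *
plan([*bw(0,-.0265),.045])
E
```

```text
t 21.5 pos [ 0.5817 -0.0727  0.0446] f [ 0.8 -0.3  0.2] M [-0.11 -0.14 -0.04] w 0.003 brd [   0.  -113.5]
delta turn [ 0.02 -5.99  0.01] shift [86.6 -0.   8.6]
```

Request:
step_arm(deltas=[[0,0,0,2,0,0.2,0],[0,0,0,4,0,0.4,0],[0,0,0,6,0,0.6,0],[0,0,0,8,0,0.8,0],[0,0,0,10.5,0,1.1,0],[0,0,0,13,0,1.4,0],[0,0,0,15.5,0,1.6,0],[0,0,0,18,0,1.9,0]])

```text
time: 22.5
position: [0.5771, -0.055, 0.0446]
tool_rot: [-1.87, -2.419, -0.098]
ft_force: [-0.2, -4.0, -0.7]
grip_width: 0.002
```

```bash
python3 - <<'E'
from h import *
plan([*bw(0,-.0265),.045])
im=optics.get_image('top'); save(cv2.resize(im[145:265,235:385],None,fx=5,fy=5,interpolation=cv2.INTER_CUBIC),'t8.png')
E
```

```text
t 22.5 pos [ 0.5771 -0.055   0.0446] f [-0.2 -4.  -0.7] M [-0.94 -0.3   0.06] w 0.002 brd [  0.  -95.2]
delta turn [ 0.01 -5.99  0.04] shift [68.3  0.   6.7]
```

View pics/t8.png

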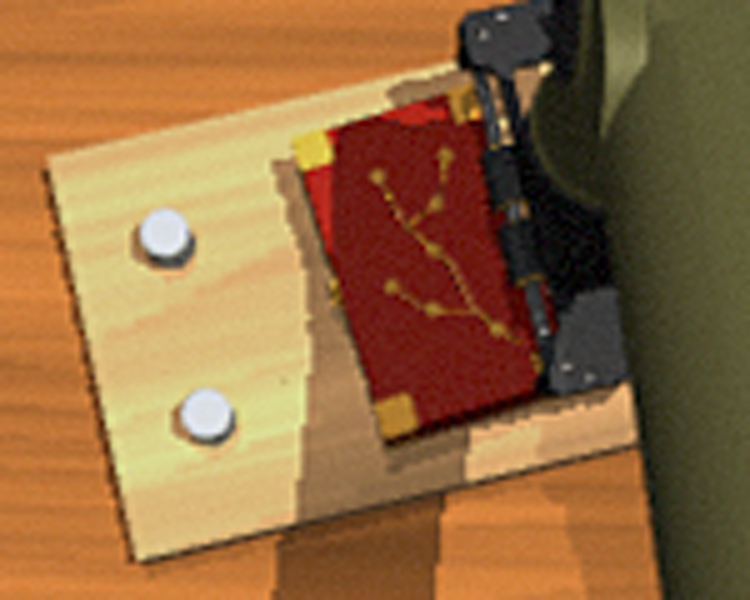

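The box is moving with about 4 N, and both dogs are standing. I continue.

Request:
step_arm(deltas=[[0,0,0,3,0,0.3,0],[0,0,0,6,0,0.6,0],[0,0,0,9,0,0.9,0],[0,0,0,12,0,1.2,0],[0,0,0,15,0,1.5,0],[0,0,0,18,0,1.8,0],[0,0,0,21,0,2.1,0],[0,0,0,24,0,2.4,0]])

```text
time: 23.55
position: [0.5709, -0.0316, 0.0446]
tool_rot: [-1.87, -2.419, -0.098]
ft_force: [0.2, -3.2, -0.6]
grip_width: 0.001
```

Request:
step_arm(deltas=[[0,0,0,3,0,0.3,0],[0,0,0,6,0,0.6,0],[0,0,0,9,0,0.9,0],[0,0,0,12,0,1.2,0],[0,0,0,15,0,1.5,0],[0,0,0,18,0,1.8,0],[0,0,0,20,0,2,0],[0,0,0,22,0,2.2,0]])

```text
time: 24.55
position: [0.5654, -0.0103, 0.0447]
tool_rot: [-1.87, -2.419, -0.098]
ft_force: [-0.2, -2.6, -2.0]
grip_width: 0.006
```

```bash
python3 - <<'E'
from h import *
plan([*bw(0,-.0265),.045])
im=optics.get_image('top'); save(cv2.resize(im[145:265,235:385],None,fx=5,fy=5,interpolation=cv2.INTER_CUBIC),'t9.png')
plan([*bw(0,-.0265),.045])
E
```

```text
t 24.55 pos [ 0.5654 -0.0103  0.0447] f [-0.2 -2.6 -2. ] M [-0.74 -0.27  0.02] w 0.006 brd [ -0.1 -49. ]
delta turn [ 0.   -6.    0.03] shift [22.4  0.1  2. ]
t 24.6 pos [ 0.5653 -0.0099  0.0447] f [ 0.  -2.2 -2. ] M [-0.76 -0.29  0.04] w 0.004 brd [ -0.1 -48.6]
delta turn [-0.   -6.02  0.05] shift [22.   0.1  2. ]
```

View pics/t9.png

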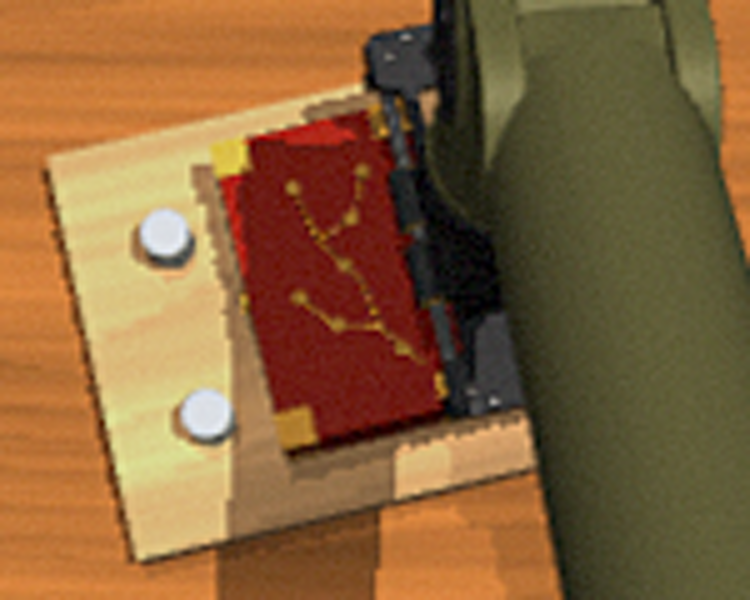

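Request:
step_arm(deltas=[[0,0,0,2.5,0,0.3,0],[0,0,0,5,0,0.5,0],[0,0,0,7.5,0,0.8,0],[0,0,0,10,0,1,0],[0,0,0,12,0,1.2,0],[0,0,0,13.5,0,1.4,0],[0,0,0,14.5,0,1.5,0],[0,0,0,15,0,1.6,0]])

```text
time: 25.6
position: [0.5617, 0.0041, 0.0448]
tool_rot: [-1.87, -2.419, -0.098]
ft_force: [0.8, -3.3, -2.0]
grip_width: 0.005
```

```bash
python3 - <<'E'
from h import *
plan([*bw(0,-.0265),.045])
E
```

```text
t 25.6 pos [0.5617 0.0041 0.0448] f [ 0.8 -3.3 -2. ] M [-0.84 -0.28  0.06] w 0.005 brd [  0.  -34.2]
delta turn [ 0.02 -5.99  0.02] shift [ 7.6 -0.   0.6]
```

Now slow steps of about 0.5 mm per row.

Request:
step_arm(deltas=[[0,0,0,0.7,0,0.1,0],[0,0,0,1.4,0,0.1,0],[0,0,0,2.1,0,0.2,0],[0,0,0,2.7,0,0.3,0],[0,0,0,3.2,0,0.3,0],[0,0,0,3.7,0,0.4,0],[0,0,0,4.2,0,0.4,0],[0,0,0,4.5,0,0.5,0]])

```text
time: 26.6
position: [0.5606, 0.0084, 0.0448]
tool_rot: [-1.87, -2.419, -0.098]
ft_force: [0.4, -3.0, -1.0]
grip_width: 0.006
```

```bash
python3 - <<'E'
from h import *
plan([*bw(0,-.0265),.045])
im=optics.get_image('top'); np.save('t10.npy',im); save(cv2.resize(im[145:265,235:385],None,fx=5,fy=5,interpolation=cv2.INTER_CUBIC),'t10.png')
E
```

```text
t 26.6 pos [0.5606 0.0084 0.0448] f [ 0.4 -3.  -1. ] M [-0.95 -0.31 -0.02] w 0.006 brd [ -0.  -29.6]
delta turn [ 0.01 -5.99  0.02] shift [3.1 0.  0.1]
```

View pics/t10.png

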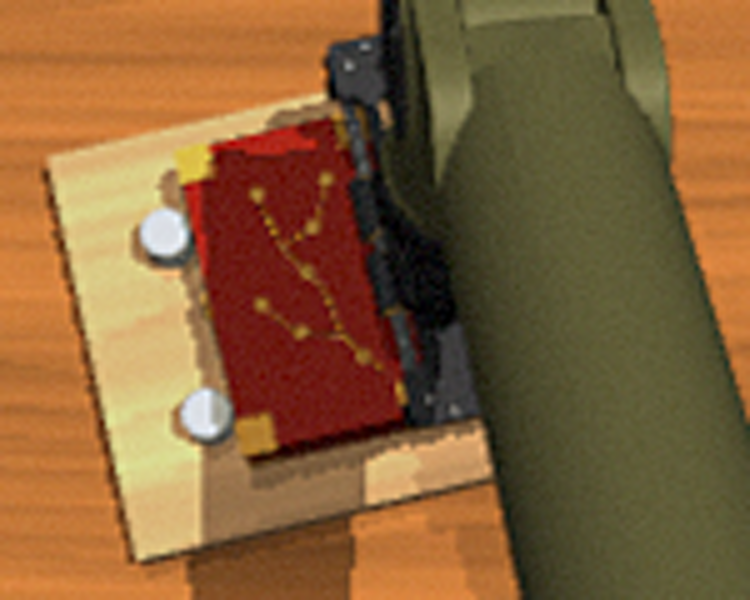

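The box edge is within about 0.02 rad of square and just short of the dogs. I continue at about 0.35 mm per row.

Request:
step_arm(deltas=[[0,0,0,0.4,0,0,0],[0,0,0,0.8,0,0.1,0],[0,0,0,1.2,0,0.1,0],[0,0,0,1.6,0,0.2,0],[0,0,0,2.0,0,0.2,0],[0,0,0,2.3,0,0.2,0],[0,0,0,2.6,0,0.3,0],[0,0,0,2.8,0,0.3,0]])

```text
time: 27.65
position: [0.5601, 0.0106, 0.0448]
tool_rot: [-1.871, -2.419, -0.098]
ft_force: [1.2, -4.5, -0.6]
grip_width: 0.006
```

```bash
cat >> h.py <<'E'
def fb():
    s=ctrl.get_state(); print(round(s['time'],2),'fboard',(RB.T@s['ft_force'][:2]).round(2),'fz',s['ft_force'][2].round(1),'M',np.r_[RB.T@s['torque'][:2],s['torque'][2]].round(3),'brd',(wb(s['position'])*1e3).round(2),'z',s['position'][2].round(4))
E
python3 - <<'E'
from h import *
fb()
E
```

```text
27.65 fboard [ 0.02 -4.65] fz -0.6 M [-1.365 -0.146  0.03 ] brd [  0.09 -27.38] z 0.0448
```

Request:
step_arm(deltas=[[0,0,0,0.2,0,0,0],[0,0,0,0.4,0,0,0],[0,0,0,0.6,0,0.1,0],[0,0,0,0.8,0,0.1,0],[0,0,0,1.0,0,0.1,0],[0,0,0,1.0,0,0.1,0],[0,0,0,1.0,0,0.1,0],[0,0,0,1.0,0,0.1,0]])

```text
time: 28.65
position: [0.5603, 0.011, 0.0448]
tool_rot: [-1.872, -2.419, -0.098]
ft_force: [3.1, -6.0, -2.3]
grip_width: 0.005
```

```bash
python3 - <<'E'
from h import *
fb()
im=optics.get_image('top'); np.save('t11.npy',im); save(cv2.resize(im[145:265,235:385],None,fx=5,fy=5,interpolation=cv2.INTER_CUBIC),'t11.png')
c=optics.get_calibration('wrist'); im=optics.get_image('wrist'); save(im,'w11.png')
fb()
E
```

```text
28.65 fboard [ 1.47 -6.62] fz -2.3 M [-1.617 -0.309 -0.023] brd [  0.31 -27.12] z 0.0448
28.75 fboard [ 1.43 -5.69] fz -1.1 M [-1.695 -0.236  0.019] brd [  0.3  -27.15] z 0.0448
```

View pics/t11.png

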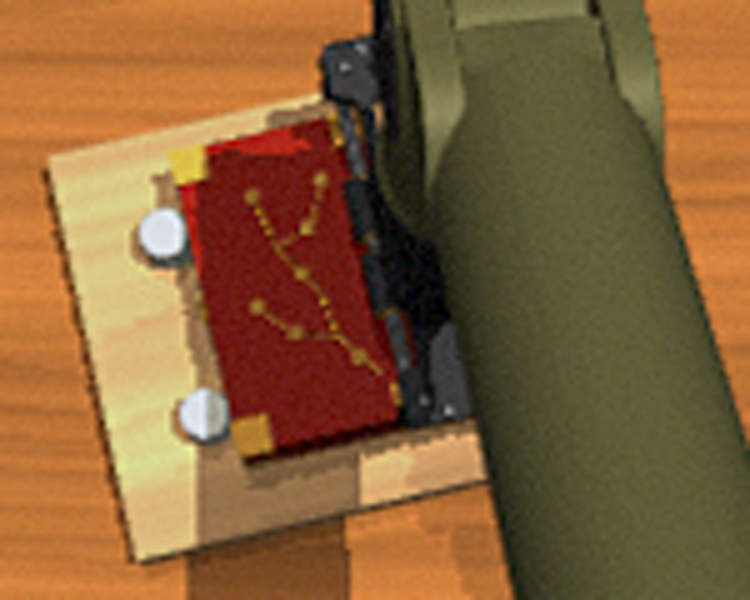

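View pics/w11.png

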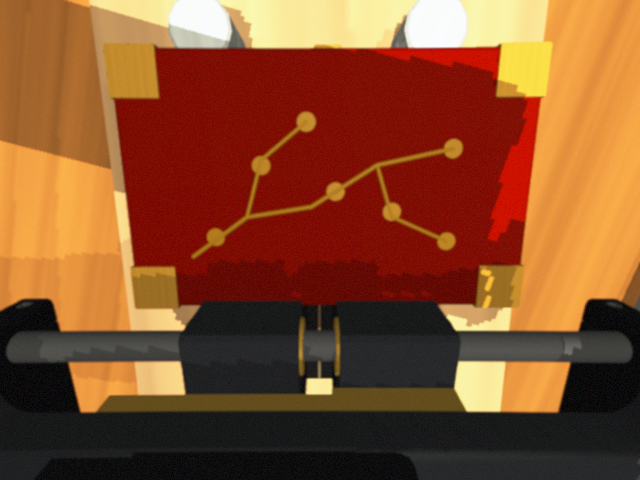

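In the wrist view the box's hasp edge runs from (105,43) to (552,42), square to the tool, with both dogs at (200,25) and (436,25) meeting it. I raise the push gradually.

Request:
step_arm(deltas=[[0,0,0,0.2,0,0,0],[0,0,0,0.4,0,0,0],[0,0,0,0.6,0,0.1,0],[0,0,0,0.8,0,0.1,0],[0,0,0,1.0,0,0.1,0],[0,0,0,1.0,0,0.1,0],[0,0,0,1.0,0,0.1,0],[0,0,0,1.0,0,0.1,0]])

```text
time: 29.75
position: [0.5603, 0.0111, 0.0448]
tool_rot: [-1.873, -2.42, -0.097]
ft_force: [2.7, -8.0, -1.6]
grip_width: 0.008
```

```bash
python3 -c "
from h import *
fb()"
```

```text
29.75 fboard [ 0.63 -8.4 ] fz -1.6 M [-1.931 -0.272 -0.031] brd [  0.33 -27.01] z 0.0448
```

Request:
step_arm(deltas=[[0,0,0,0.3,0,0,0],[0,0,0,0.6,0,0.1,0],[0,0,0,0.9,0,0.1,0],[0,0,0,1.2,0,0.1,0],[0,0,0,1.5,0,0.2,0],[0,0,0,1.5,0,0.2,0],[0,0,0,1.5,0,0.2,0],[0,0,0,1.5,0,0.2,0]])

```text
time: 30.75
position: [0.5603, 0.0112, 0.0448]
tool_rot: [-1.875, -2.42, -0.096]
ft_force: [3.5, -9.9, -1.3]
grip_width: 0.007
```

```bash
python3 -c "
from h import *
fb()
plan([0,0,0])"
```

```text
30.75 fboard [  0.92 -10.52] fz -1.3 M [-2.483 -0.223  0.008] brd [  0.37 -26.89] z 0.0448
t 30.75 pos [0.5603 0.0112 0.0448] f [ 3.5 -9.9 -1.3] M [-2.35 -0.84  0.01] w 0.007 brd [  0.4 -26.9]
delta turn [ 0.1  -5.75 -0.09] shift [ 124.  -545.4   56.6]
```

Request:
step_arm(deltas=[[0,0,0,0.4,0,0,0],[0,0,0,0.8,0,0.1,0],[0,0,0,1.2,0,0.1,0],[0,0,0,1.6,0,0.2,0],[0,0,0,2.0,0,0.2,0],[0,0,0,2.0,0,0.2,0],[0,0,0,2.0,0,0.2,0],[0,0,0,2.0,0,0.2,0]])

```text
time: 31.75
position: [0.5603, 0.0114, 0.0449]
tool_rot: [-1.878, -2.421, -0.095]
ft_force: [4.1, -12.6, -0.6]
grip_width: 0.002
```

```bash
python3 -c "
from h import *
fb()"
```

```text
31.75 fboard [  0.84 -13.28] fz -0.6 M [-3.124 -0.211 -0.057] brd [  0.45 -26.72] z 0.0449
```

Request:
step_arm(deltas=[[0,0,0,0.3,0,0,0],[0,0,0,0.6,0,0.1,0],[0,0,0,0.9,0,0.1,0],[0,0,0,1.2,0,0.1,0],[0,0,0,1.2,0,0.1,0],[0,0,0,1.2,0,0.1,0],[0,0,0,1.2,0,0.1,0],[0,0,0,1.2,0,0.1,0]])

```text
time: 32.75
position: [0.5603, 0.0115, 0.0451]
tool_rot: [-1.879, -2.421, -0.094]
ft_force: [4.5, -13.2, -1.3]
grip_width: 0.006
```

```bash
python3 - <<'E'
from h import *
fb()
c=optics.get_calibration('wrist'); im=optics.get_image('wrist'); np.save('w12.npy',im); save(cv2.resize(im[:90,90:570],None,fx=1.65,fy=3,interpolation=cv2.INTER_CUBIC),'w12.png')
for x in(-.08,.08): print(proj(c,[*bw(x,.083),.08]).round(1), proj(c,[*bw(x,-.017),.08]).round(1))
for x in(-.048,.048): print('dog',proj(c,[*bw(x,.096),.062]).round(1))
fb()
im=optics.get_image('top'); np.save('t12.npy',im); save(cv2.resize(im[145:265,235:385],None,fx=5,fy=5,interpolation=cv2.INTER_CUBIC),'t12.png')
im=optics.get_image('scene'); save(cv2.resize(im[180:360,280:460],None,fx=3.3,fy=3.3,interpolation=cv2.INTER_CUBIC),'s12.png')
fb()
E
```

```text
32.75 fboard [  1.05 -13.9 ] fz -1.3 M [-3.523 -0.243 -0.027] brd [  0.51 -26.59] z 0.0451
[93.8 45.4] [127.7 307.5]
[539.9  44.6] [507.8 306.3]
dog [198.3  26.8]
dog [435.9  26.4]
32.8 fboard [  0.2  -14.59] fz -1.5 M [-3.519 -0.224  0.033] brd [  0.48 -26.6 ] z 0.0451
32.9 fboard [  0.36 -15.33] fz -1.0 M [-3.503 -0.228 -0.054] brd [  0.52 -26.59] z 0.0451
```

View pics/w12.png

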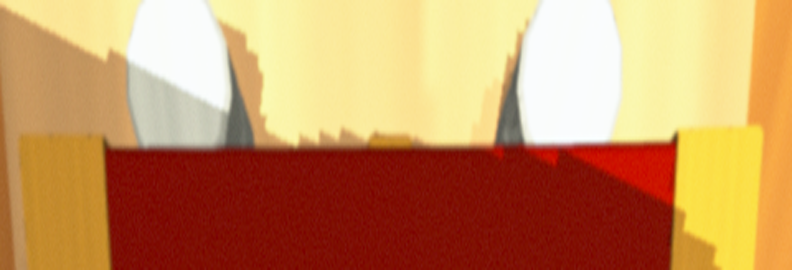

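View pics/t12.png

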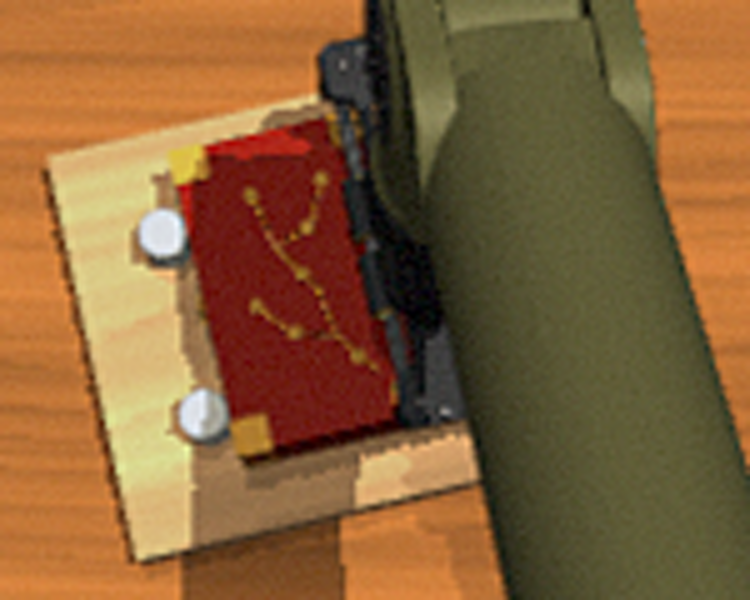

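View pics/s12.png

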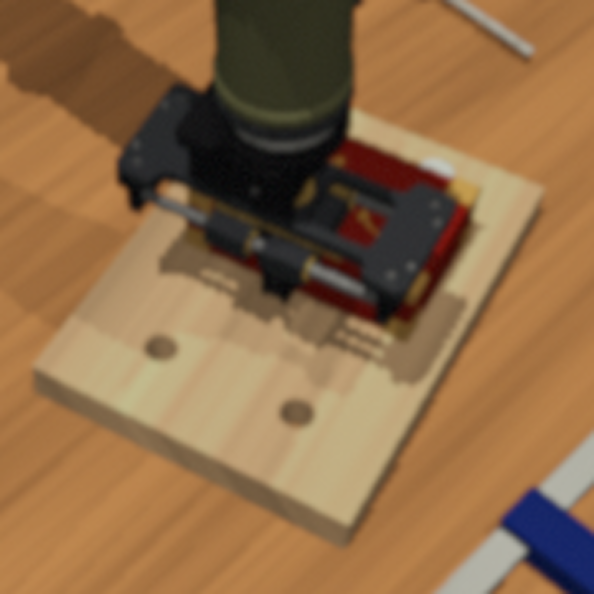

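Both dogs bear on the hasp side. The edge is within about 0.003 rad of square, and the push is 14–15 N. I hold and check that it stays steady.

Request:
step_arm(deltas=[[0,0,0,0.2,0,0,0],[0,0,0,0.2,0,0,0],[0,0,0,0.2,0,0,0],[0,0,0,0.2,0,0,0],[0,0,0,0.2,0,0,0],[0,0,0,0.2,0,0,0],[0,0,0,0.2,0,0,0],[0,0,0,0.2,0,0,0]])

```text
time: 33.9
position: [0.5603, 0.0115, 0.0451]
tool_rot: [-1.879, -2.422, -0.094]
ft_force: [5.1, -13.2, -0.4]
grip_width: 0.003
```

```bash
python3 - <<'E'
from h import *
F=[];M=[]
for i in range(12):
    s=ctrl.get_state(); F.append(RB.T@s['ft_force'][:2]); M.append(s['torque'][2]); optics.get_image('wrist')
F=np.array(F); print(F.mean(0),F.std(0),F[:,1].round(1),'Mz',np.mean(M),np.std(M)); fb()
E
```

```text
[  0.66857887 -14.75534979] [0.63951657 0.56972866] [-14.1 -14.  -14.8 -13.7 -14.7 -14.4 -15.4 -15.  -15.3 -15.3 -15.3 -15.2] Mz -0.016092059541024276 0.02337142716934963
34.5 fboard [  0.84 -15.53] fz -1.1 M [-3.519 -0.203  0.032] brd [  0.51 -26.61] z 0.0451
```

Request:
step_arm(deltas=[[0,0,0,0,0,0,0],[0,0,0,0,0,0,0],[0,0,0,0,0,0,0],[0,0,0,0,0,0,0],[0,0,0,0,0,0,0],[0,0,0,0,0,0,0],[0,0,0,0,0,0,0],[0,0,0,0,0,0,0]])

```text
time: 35.5
position: [0.5603, 0.0115, 0.0451]
tool_rot: [-1.88, -2.421, -0.094]
ft_force: [3.9, -13.9, -0.7]
grip_width: 0.006
```

Request:
step_arm(deltas=[[0,0,0,0,0,0,0],[0,0,0,0,0,0,0],[0,0,0,0,0,0,0],[0,0,0,0,0,0,0],[0,0,0,0,0,0,0],[0,0,0,0,0,0,0],[0,0,0,0,0,0,0],[0,0,0,0,0,0,0]])

```text
time: 36.5
position: [0.5603, 0.0115, 0.0451]
tool_rot: [-1.879, -2.421, -0.094]
ft_force: [4.8, -13.8, -1.6]
grip_width: 0.005
```

Request:
step_arm(deltas=[[0,0,0,0,0,0,0],[0,0,0,0,0,0,0],[0,0,0,0,0,0,0],[0,0,0,0,0,0,0],[0,0,0,0,0,0,0],[0,0,0,0,0,0,0],[0,0,0,0,0,0,0],[0,0,0,0,0,0,0]])

```text
time: 37.5
position: [0.5603, 0.0115, 0.0451]
tool_rot: [-1.88, -2.421, -0.094]
ft_force: [4.6, -14.6, -0.9]
grip_width: 0.009
```

```bash
python3 - <<'E'
from h import *
fb(); im=optics.get_image('top'); save(im,'t13.png'); fb()
E
```

```text
37.5 fboard [  0.77 -15.32] fz -0.9 M [-3.564 -0.201 -0.019] brd [  0.5 -26.6] z 0.0451
37.55 fboard [  1.95 -14.97] fz -0.9 M [-3.549e+00 -2.680e-01 -1.000e-03] brd [  0.52 -26.6 ] z 0.0451
```

View pics/t13.png

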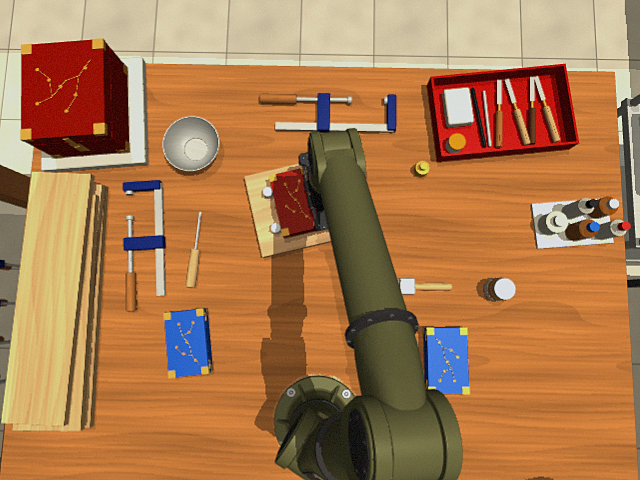

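The picture shows the box against the dogs at (266,192) and (275,228), and the bystanders where they were at the start. The push is steady at about 15 N, so I hand in.

```bash
python3 -c "
from h import *
fb(); print(ctrl.close_job())"
```

```text
37.55 fboard [  1.95 -14.97] fz -0.9 M [-3.549e+00 -2.680e-01 -1.000e-03] brd [  0.52 -26.6 ] z 0.0451
the job is handed in; nothing more can be done
None
```

Both bench dogs are fully home in the two left-end holes and let go, and the box is pressed square against both of them. I handed the job in at about 37.6 s, while still pressing.

- **Dogs:** one was set in the far hole, then the other in the near hole. Afterwards the wrist pictures showed both heads within about 1 px of where a fully seated dog should appear.
- **Push:** I pushed low on the back of the box with shut fingers, at the middle of the board. It was a slow slide at 3–5 N, then raised gradually. It held between about 13.7 and 15.5 N (mean 14.8 N) for more than 4 s, with the tool position unchanged.
- **Load sharing:** the moment reading puts the push within about 1 mm of the midline between the dogs, so the load should be close to evenly shared. I did not measure each dog's load separately.
- **Squareness:** the box edge measured about 0.003 rad off the board, which is about the limit of what the pictures can show. The box sits roughly 3 mm off centre along its length, still well across both dogs.
- **Other things on the bench:** in the last top picture they stood where they were at the start. The arm hid part of the brush, so only its handle could be checked.

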